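# Load a battery cartridge over the bay lip and prove it is caught

### The arm

A 7-joint arm with a two-finger parallel gripper is mounted at the origin on the work surface. World frame = base frame: x ahead of the robot, y to its left, z up, the work surface at z = 0. Lengths are in mm, angles in rad, forces in N, time in s.
With the tool pointing down it reaches from about 350 to 900 mm from the base axis. Payload 8.1 kg.
Tool frame: the origin (TCP) lies at the very end of the fingers, on their centre line; the grasp point (between the pads) lies 19 mm behind it; z points along the fingers, y is the line along which they close (so a half turn about z gives the same grasp; the last joint's range is limited). The gripper opens to 92 mm and grips with 3 to 60 N. Pads are 19 mm wide; open, the fingers measure 130 mm over their backs; the gripper's body (75 mm by 190 mm) begins 47 mm behind the grasp point.
Start: joints at [1.222, 0.434, 0.025, 1.573, -0.012, 1.134, -0.075], TCP at [152.058, -606.234, 226.742] pointing down, gripper open.
Joint ranges: [-2.62, 2.62], [-0.44, 2.09], [-1.27, 1.32], [0.08, 2.57], [-1.32, 4.46], [0.12, 2], [-2.74, 2.74]. Speed limits (rad/s): [2.22, 2.22, 3.01, 3.01, 3.14, 3.14, 3.14].

### API

Orientations are given as a unit quaternion [x, y, z, w].
In Python, from cell import arm, kinematics, optics, job gives the robot as it stands. The module is installed in compiled form; this text tells all that it offers. Calls block until the motion is done:
- arm.goto(position, orientation): joint-space move of the TCP to a pose.
- arm.move_straight(position, attitude=None, max_speed=150): straight line of the TCP; attitude=None keeps the orientation; max_speed is the mean speed in mm/s.
- arm.movej(angles): joint-space move.
- arm.grip(opening, grip_force=None): finger opening in mm; grip_force is the grip in N (None keeps the last); returns when the fingers have stopped.
- arm.wait(seconds).
- kinematics.ik(position, orientation): joint angles nearest the present ones, or None.
- optics.grab_frame(name): name is "side" or "top" or "wrist"; returns a dict with "image" (420x560x3 uint8, red, green, blue), "camera_matrix" (3x3 intrinsics, pixels), "dist" ([k1, k2, p1, p2, k3] as OpenCV has them; the pictures are not rectified), "world_to_cam" (4x4, takes a point from world to camera coordinates); the wrist camera has in their place "mount" (4x4, takes a point from camera to tool coordinates, whose origin is the TCP and whose axes are the flange's). Camera axes: x right, y down, z forward; pixel columns grow to the right and rows downward; lengths in mm; the calibration is good to about 2 mm. A picture is of the moment at which its call begins: read the wrist's pose just before it. There is no depth.
A pose or a line that the arm cannot do raises arm.PlanningError and nothing moves.
- job.close_job(): hands the job in; it is judged then, once.
Readings, each from a call of its own:
- arm.current_time_s(): time.
- arm.current_q(): joint angles.
- arm.current_joint_velocities(): joint speeds.
- arm.current_effort(): joint torques, N m.
- arm.current_eef_pos(): TCP position.
- arm.current_tcp_rot(): TCP orientation.
- arm.current_contact_force(): force on the tool from outside, world axes, zero at the start.
- arm.current_ft_torque(): the same for the moment, N m.
- arm.current_finger_gap(): finger opening in mm.
- arm.current_grip_force(): force on a finger pad.
Only numpy, scipy, OpenCV 4.12 (cv2) and the standard library are available. Lean on these libraries where they do the work, as an engineer would, in place of code of your own. Each camera call takes 0.05 s, during which the arm holds its last target. There are 200 camera calls.

### The job

Slide the battery cartridge nose first up the little ramp and over the raised lip into the battery bay until it has dropped flat behind the lip, pull tab towards you. Then take it by its tab and pull straight back out with about 12 newtons, steadily for about half a second and well under 30, to prove that the lip holds it; let go and leave it seated, without disturbing anything else on the bench.

Things in the scene. Friction and masses are not known exactly. Their poses are not given: they have to be found in the camera images.
- cartridge: Black plastic battery cartridge, loose, 0.45 to 0.65 kg: a box 90 long (x), 60 wide (y), 44 high (z), pale label on top. Origin: centre of the box's underside. The +x end is the nose and goes into the bay first; the pull tab is on the -x end (its flat face at x = -45). It starts flat on the bench in front of the bay, off to a side and turned.
- tab (a point): Middle of the cartridge's rigid grey pull tab (63 behind the cartridge's origin, 29 up; its axes): an upright plate 10 thick (y), sticking 35 out of the middle of the -x end face and reaching from 16 to 42 above the underside.
- nose (a point): Centre of the cartridge's nose end, 45 ahead of its origin and 22 up; axes of the cartridge.
- bay: Fixed dark steel unit, 110 wide, 130 high, open at the front. Origin: on the bench under the lip's inner face, mid width; +x points into the bay, z up. Behind the lip is a pocket, x = 0 to 94, floor 4 above the bench, upright back stop at x = 94; 66 wide between the cheeks, flared to 80 at the mouth (x = 0 to 18).
- ramp_foot (a point): Middle of the foot of the aluminium ramp before the bay's mouth (x = -70 on the bench in the bay's frame, same axes). The ramp is 80 wide, without side guides, and rises evenly from 0 here to 13 at x = -5.
- lip: Fixed steel lip strip along the top of the ramp, 5 thick (x = -5 to 0 in the bay's frame), 80 wide, top 13 above the bench, so 9 above the pocket's floor; inner face upright. Origin and axes are those of the bay.
- visor (a point): Middle of the lower front edge of the electronics box over the pocket, 74 above the bench (x = -10 in the bay's frame, same axes). The box covers x = -10 to 114 from 74 to 130 above the bench, so nothing goes in from above and an upright gripper at the seated cartridge's tab hits it; leaning its top back towards the robot by about 45 degrees gives it room.
- seat (a point): Centre of the pocket's floor (x = 47, z = 4 in the bay's frame, same axes). The seated cartridge's origin lies here, with 2 to spare fore and aft and 3 to each side.
- switch_unit: Fixed grey network switch, 140 wide, 64 high, beside the bay, left or right of it. Origin on the bench, its front face at x = 20, its back at x = 150 in its own frame.
- screwdriver: Screwdriver lying on the bench; leave alone.
- nut_tray: Small grey open tray, 110 by 80 by 35 high; leave alone. Origin: centre of its underside.
- adapter: Black power adapter, 85 by 50 by 32 high; leave alone. Origin: centre of its underside.
- mug: White mug, 80 across, 90 high; leave alone. Origin: centre of its underside.
Not all that is in view belongs to the job. What is shaped like the cartridge but orange is not meant.

How it is judged (in metres and radians):
On the way, in this order (a step that is already met when the one before it is completed fails the run):
1. the cartridge has dropped flat into the pocket behind the lip, nose first (x of cartridge in the frame of seat between -0.006 and 0.006 m and z of cartridge in the frame of seat below 0.003 m and angle between cartridge's own z axis and vertical below 0.07 rad and x of nose in the frame of seat above 0.03 m), for 0.2 s.
2. pulled back, the seated cartridge bears on the lip with more than 4 N (and less than 30) for 0.3 s (contact force between lip and cartridge between 4 and 30 N and contact force between the fingers and cartridge above 2 N and x of cartridge in the frame of seat above -0.007 m and z of cartridge in the frame of seat below 0.007 m), for 0.3 s.
At the end, for the whole second after the job is handed in: The cartridge lies flat (within 4 degrees) on the pocket's floor (within 3 mm), behind the lip, nose inwards, its origin within 6 mm of the seat fore and aft and 8 mm sideways, at rest and released (all of step 1 and y of cartridge in the frame of seat between -0.008 and 0.008 m and linear speed of cartridge below 0.02 m/s); the robot touches nothing.
It fails at once if the cartridge is pressed or pulled on the lip with more than 40 N (contact force between lip and cartridge above 40 N).
It fails at once if another thing on the bench is moved by more than 20 mm (distance of any of screwdriver, nut_tray, adapter, mug from where it was at the start of the episode above 0.02 m).
It fails at once if the cartridge is tipped over (angle between cartridge's own z axis and vertical above 0.9 rad).
It also fails if it takes over 72 s, if anything falls off the work surface, if the arm or the gripper's body presses on something with over 40 N, if the wrist force passes 120 N, or if a joint passes its speed limit or range.

## Working session

There is one attempt and no reset: what is moved stays moved. The work goes in short steps, each a Python script; the robot and the scene stay as the last script left them, time stands still between calls to the robot, and variables do not carry over. Pictures are saved under pics/ and viewed, at most 10 in all, crops included, and the job is handed in when it is done.

```bash
mkdir -p pics; ls
python3 - <<'E'
from cell import arm, kinematics, optics, job
import cv2
for n in ("side","top"):
    f=optics.grab_frame(n); cv2.imwrite(f"pics/{n}1.png",f["image"][:,:,::-1])
    print(n,f["camera_matrix"].tolist(),f["dist"],f["world_to_cam"].round(3).tolist())
print(arm.current_time_s(),arm.current_tcp_rot())
E
```

```text
pics
side [[500.3652420382111, 0.0, 278.6679124943635], [0.0, 500.3652420382111, 210.05314172675463], [0.0, 0.0, 1.0]] [-0.05899529  0.          0.          0.          0.        ] [[-0.784, -0.621, 0.011, 403.575], [-0.348, 0.424, -0.836, 261.454], [0.514, -0.659, -0.549, 1077.408], [0.0, 0.0, 0.0, 1.0]]
top [[384.5278292197443, 0.0, 282.30560582973277], [0.0, 384.5278292197443, 210.45468314185385], [0.0, 0.0, 1.0]] [-0.01800217  0.          0.          0.          0.        ] [[0.009, -1.0, 0.004, 6.224], [-0.994, -0.009, -0.108, 528.198], [0.108, -0.003, -0.994, 1058.355], [0.0, 0.0, 0.0, 1.0]]
0.1 [ 9.92461464e-01  1.22555122e-01 -1.44762752e-04 -6.80779043e-04]
```

View pics/top1.png

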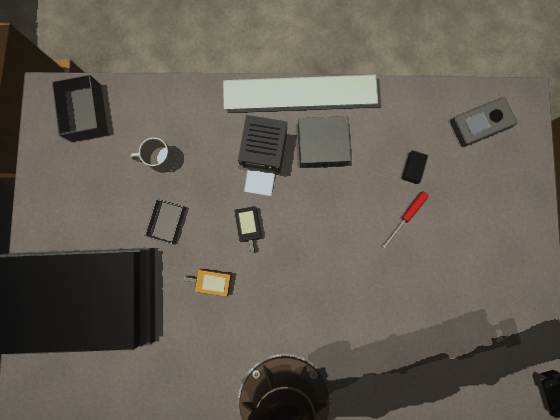

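View pics/side1.png

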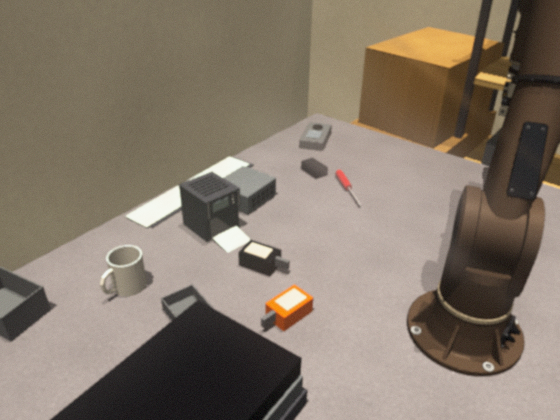

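The top view shows three cartridge-like things: black box with label and tab at (249,224), an orange one at (213,282), and a tabless black adapter at (415,167). The black one with label and grey tab, in front of the bay (263,143) and ramp (260,183), fits the description. I'll confirm it in an enlarged crop.

Run:
```python
import cv2
a=cv2.imread("pics/top1.png")[108:258,215:315]
b=cv2.imread("pics/side1.png")[165:285,170:300]
cv2.imwrite("pics/crop1.png",cv2.resize(a,None,fx=4,fy=4,interpolation=cv2.INTER_CUBIC))
```

```text
(no output)
```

View pics/crop1.png

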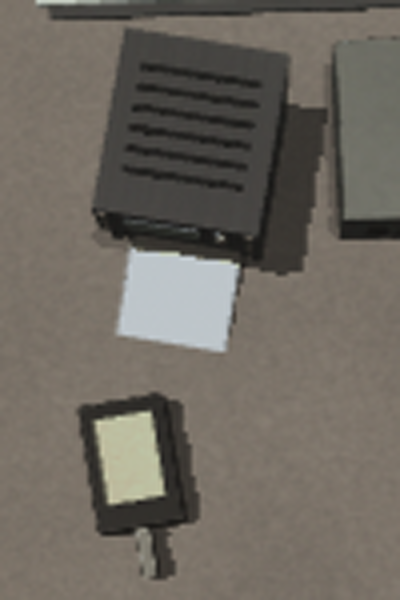

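The crop confirms the black cartridge with pale label, tab at crop (150,555) pointing to the robot; the bay opens toward the robot with the ramp's foot edge at crop (117,335)-(225,352). Now a coarse fit from these pixels.

```bash
cat > h.py <<'E'
import numpy as np, cv2
from scipy.spatial.transform import Rotation as R
from scipy.optimize import least_squares
def topose(x,y,th): # 2D pose to 4x4
    T=np.eye(4);T[:3,:3]=R.from_euler('z',th).as_matrix();T[:2,3]=x,y;return T
def proj(P,W,K,d):
    p,_=cv2.projectPoints(np.asarray(P,float).reshape(-1,3),cv2.Rodrigues(W[:3,:3])[0],W[:3,3],K,np.asarray(d,float));return p[:,0]
def fit(obj,px,cam,x0):
    obj=np.array(obj,float);px=np.array(px,float)
    f=lambda s:(proj((topose(*s)@np.c_[obj,np.ones(len(obj))].T).T[:,:3],*cam)-px).ravel()
    r=least_squares(f,x0,x_scale=[10,10,.1]);return r.x,np.abs(r.fun).reshape(-1,2).max(1)
def back(px,z,cam):
    W,K,d=cam;u=cv2.undistortPoints(np.array([[px]],float),K,np.asarray(d,float))[0,0]
    Rt=W[:3,:3].T;c=-Rt@W[:3,3];v=Rt@[u[0],u[1],1];return c+v*(z-c[2])/v[2]
CART=[(45,30,44),(45,-30,44),(-45,-30,44),(-45,30,44),(-80,0,42)]
E
python3 - <<'E'
from h import *
from cell import arm,optics,kinematics
f=optics.grab_frame("top");cam=(f["world_to_cam"],f["camera_matrix"],f["dist"])
c=lambda *l:[(215+u/4-.4,108+v/4-.4) for u,v in l]
print(fit(CART,c((80,408),(162,394),(188,522),(100,532),(150,577)),cam,[500,50,0]))
bp=c((117,335),(225,352),(93,210),(262,234),(288,54),(124,30))
bo=[(-70,40,0),(-70,-40,0),(-10,55,130),(-10,-55,130),(114,-55,130),(114,55,130)]
s=fit(bo,bp,cam,[650,20,0]);print(s)
for l in (back(bp[0],0,cam),back(bp[1],0,cam)):print(l.round(1))
f=optics.grab_frame("wrist");print(f["mount"].round(3).tolist(),f["camera_matrix"].tolist(),f["dist"])
E
```

```text
(array([4.89200533e+02, 1.06891480e+02, 1.79128199e-01]), array([0.19095461, 0.5916959 , 0.62616321, 0.7345281 , 0.26026931]))
(array([ 6.49376561e+02,  7.26779921e+01, -1.46651028e-01]), array([0.36046774, 0.45187528, 0.21702195, 0.64146902, 0.19785578,
       0.49104329]))
[586.2 123.5   0. ]
[574.4  44.7   0. ]
[[-0.0, -0.955, -0.297, 79.922], [1.0, -0.0, -0.0, -0.104], [0.0, -0.297, 0.955, -158.324], [0.0, 0.0, 0.0, 1.0]] [[293.467312709635, 0.0, 282.31914260215154], [0.0, 293.467312709635, 213.99156986013514], [0.0, 0.0, 1.0]] [-0.03491508  0.          0.          0.          0.        ]
```

```bash
cat >> h.py <<'E'
def rot(yaw,lean): # tool z forward/down, leaned back by lean rad; camera side on top
    z=np.array([np.sin(lean),0,-np.cos(lean)]);y=np.array([0,-1.,0]);M=np.c_[np.cross(y,z),y,z]
    return R.from_euler('z',yaw)*R.from_matrix(M)
def wcam(f,pos,q):
    T=np.eye(4);T[:3,:3]=R.from_quat(q).as_matrix();T[:3,3]=pos
    return (np.linalg.inv(T@f["mount"]),f["camera_matrix"],f["dist"])
E
python3 - <<'E'
from h import *
from cell import arm,optics,kinematics
import pickle
q=rot(0.05,np.radians(35)).as_quat()
for p in ([400,92,180],[400,92,230],):
    j=kinematics.ik(p,q);print(p,j)
print(kinematics.ik([420,90,50],rot(.18,.785).as_quat()),kinematics.ik([630,90,50],rot(-.147,.785).as_quat()))
arm.goto([400,92,200],q)
pos,o=arm.current_eef_pos(),arm.current_tcp_rot();f=optics.grab_frame("wrist")
cam=wcam(f,pos,o);pickle.dump(cam,open("w1.pkl","wb"))
print(pos,o,arm.current_time_s(),proj([[489+44,107,44],[589-100+45,80,0],[580,84,0]],*cam))
im=cv2.imwrite("pics/w1raw.png",f["image"][:,:,::-1])
E
```

```text
[400, 92, 180] None
[400, 92, 230] [ 0.96315173 -0.38053446 -1.11630975  2.45146046 -0.8015931   0.3314605
 -1.05499861]
None [-0.06690709  0.65395257 -0.52087077  2.33413688  2.18274961  0.85400202
  2.08023705]
[400.38007779  91.75802743 200.19752885] [ 0.95339314  0.02348791  0.30072286 -0.00745696] 2.8583 [[275.37548892 173.99941279]
 [295.60019206 188.00094759]
 [293.92980152 158.26739053]]
```

View pics/w1raw.png

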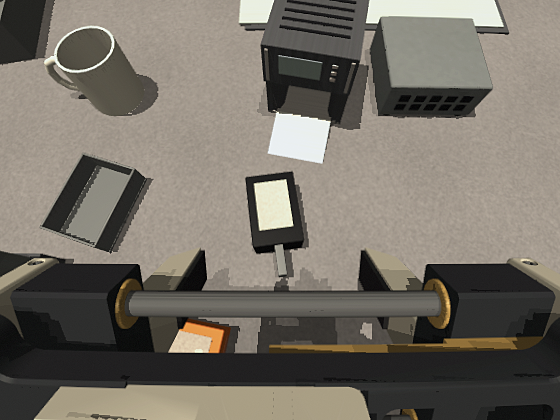

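The wrist view shows the cartridge with nose corners near (246,180),(297,172), tab to (283,275), the ramp foot edge (268,155)-(323,163) and the bay above. I'll enlarge for accurate corners and check which grasps are reachable.

Run:
```python
from h import *
from cell import arm,optics,kinematics
a=cv2.imread("pics/w1raw.png")[10:290,240:380]
cv2.imwrite("pics/crop2.png",cv2.resize(a,None,fx=2.14286,fy=2.14286,interpolation=cv2.INTER_CUBIC)) if 0 else cv2.imwrite("pics/crop2.png",np.hstack([cv2.resize(a[:150],None,fx=2.8,fy=4,interpolation=cv2.INTER_CUBIC),cv2.resize(a[140:],None,fx=2.8,fy=4,interpolation=cv2.INTER_CUBIC)[:600]][:1]+[np.pad(cv2.resize(a[140:],None,fx=2.8,fy=4,interpolation=cv2.INTER_CUBIC),((0,40),(0,0),(0,0)))]))
def w(bx,by,bz,s): return (topose(*s)@[bx,by,bz,1])[:3]
C=(489,107,.179);B=(649.4,72.7,-.1467)
f=lambda p,q:None if (j:=kinematics.ik(p,q)) is None else j.round(2)
for flip in (0,np.pi):
  for l in (0,.1,.2): 
    print("body",flip,l,f(w(-30,0,15,C),(rot(C[2],l if not flip else l)*R.from_euler('z',flip)).as_quat()),f(w(-55,0,30,B),(rot(B[2],l)*R.from_euler('z',flip)).as_quat()))
  for x in (-70,-95,-110,-130,-150):
   for l in (.785,1.): print("tab",flip,x,l,f(w(x,0,35,B),(rot(B[2],l)*R.from_euler('z',flip)).as_quat()))
```

```text
body 0 0 [ 0.43  0.78 -1.09  2.09  0.95  0.88 -2.62] [ 0.36  0.82 -0.92  1.77  0.78  0.96 -2.6 ]
body 0 0.1 [ 0.32  0.64 -0.89  2.19  0.95  0.64 -2.64] [-0.01  0.6  -0.34  1.89  0.41  0.62 -2.33]
body 0 0.2 [-0.11  0.46 -0.32  2.31  0.75  0.26 -2.49] [-0.1   0.56 -0.24  1.99  0.48  0.47 -2.42]
tab 0 -70 0.785 [-1.23  1.06  1.14  2.54  3.63  0.79  0.21]
tab 0 -70 1.0 None
tab 0 -95 0.785 [-0.85  0.67  0.38  2.56  2.71  0.71  1.23]
tab 0 -95 1.0 None
tab 0 -110 0.785 [-0.61  0.63  0.02  2.57  2.44  0.82  1.51]
tab 0 -110 1.0 None
tab 0 -130 0.785 None
tab 0 -130 1.0 None
tab 0 -150 0.785 None
tab 0 -150 1.0 None
body 3.141592653589793 0 [ 0.42  0.77 -1.07  2.09  0.93  0.87  0.53] [ 0.44  0.9  -1.07  1.77  0.91  1.06  0.45]
body 3.141592653589793 0.1 [ 0.43  0.73 -1.08  2.18  1.07  0.77  0.4 ] [ 0.44  0.86 -1.07  1.86  1.01  0.98  0.33]
body 3.141592653589793 0.2 [ 0.44  0.7  -1.07  2.27  1.26  0.7   0.2 ] [ 0.44  0.83 -1.08  1.95  1.15  0.91  0.19]
tab 3.141592653589793 -70 0.785 [-0.34  0.63 -0.23  2.47  2.35  0.84 -1.38]
tab 3.141592653589793 -70 1.0 None
tab 3.141592653589793 -95 0.785 [-0.28  0.64 -0.37  2.51  2.28  0.93 -1.35]
tab 3.141592653589793 -95 1.0 None
tab 3.141592653589793 -110 0.785 [-0.26  0.65 -0.44  2.54  2.24  0.98 -1.35]
tab 3.141592653589793 -110 1.0 None
tab 3.141592653589793 -130 0.785 [-0.16  0.7  -0.63  2.57  2.16  1.11 -1.29]
tab 3.141592653589793 -130 1.0 None
tab 3.141592653589793 -150 0.785 None
tab 3.141592653589793 -150 1.0 None
```

View pics/crop2.png

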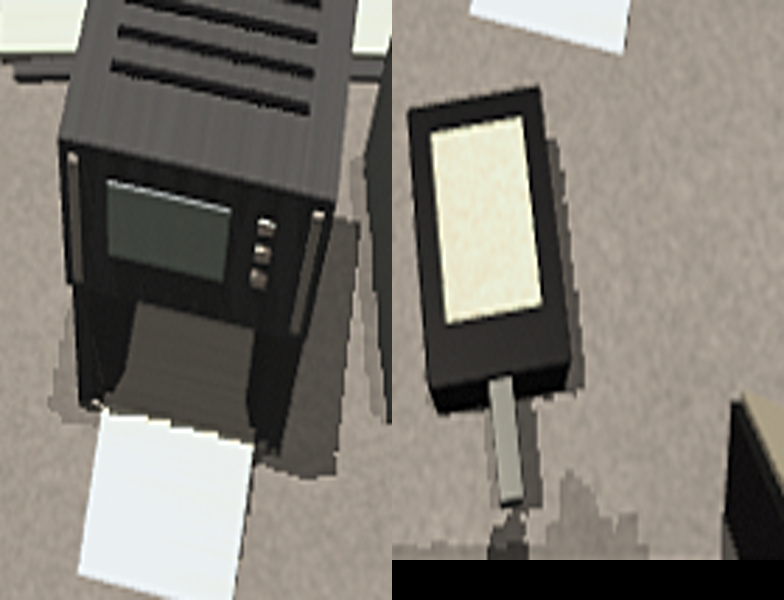

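Run:
```python
from h import *
import pickle
cam=pickle.load(open("w1.pkl","rb"))
L=lambda *l:[(240+u/2.8-.3,10+v/4-.35) for u,v in l]
Q=lambda *l:[(240+(u-392)/2.8-.3,150+v/4-.35) for u,v in l]
print(fit(CART,Q((408,110),(540,88),(570,362),(432,387),(510,503)),cam,[489,107,.18]))
print(fit([(-70,40,0),(-70,-40,0),(-5,40,13),(-5,-40,13),(-10,55,130),(-10,-55,130)],Q((470,14),(622,53))+L((103,408),(254,442),(62,138),(332,203)),cam,[649,73,-.147]))
```

```text
(array([4.88903536e+02, 1.06671522e+02, 1.80806458e-01]), array([0.63597384, 0.92641959, 0.85296614, 1.55471917, 0.51857858]))
(array([ 6.49151615e+02,  7.23474262e+01, -1.56445664e-01]), array([0.30593976, 0.51693884, 1.1129893 , 0.13634352, 1.62854762,
       1.77223905]))
```

```bash
cat >> h.py <<'E'
C=(489,106.8,.180);B=(649.2,72.5,-.150)
def T4(r,p): T=np.eye(4);T[:3,:3]=r.as_matrix();T[:3,3]=p;return T
def cartpose(x,z,pitch,y=0,s=B): # cart origin in bay frame, pitch nose up
    return topose(*s)@T4(R.from_euler('y',-pitch),[x,y,z])
def pq(T): return T[:3,3],R.from_matrix(T[:3,:3]).as_quat()
FL=R.from_euler('z',np.pi)
BODY=T4(rot(0,0)*FL,[-32,0,12])
def tabgrasp(lean,gx=-70,gz=33): return T4(rot(0,lean)*FL,[gx+19*np.sin(lean),0,gz-19*np.cos(lean)])
E
python3 - <<'E'
from h import *
from cell import arm,optics,kinematics
c0=topose(*C)
up=lambda T,h:T4(R.identity(),[0,0,h])@T
P=lambda T:pq(T@BODY)
F=lambda:print(round(arm.current_time_s(),2),arm.current_contact_force().round(1),arm.current_finger_gap(),arm.current_grip_force())
for T in (up(c0,120),c0,cartpose(-140,45,.197),cartpose(-120,12,.197),cartpose(-22,5.5,.197)): print(kinematics.ik(*P(T)) is not None)
arm.goto(*P(up(c0,120))); arm.move_straight(P(c0)[0],None,120); F()
arm.grip(50,45); F()
arm.move_straight(P(up(c0,45))[0],None,100); F()
for T,v in ((cartpose(-130,45,.197),120),(cartpose(-22,10,.197),100),(cartpose(-22,6,.197),30)):
    arm.move_straight(*P(T),v); F()
i=optics.grab_frame("side")["image"][:,:,::-1];cv2.imwrite("pics/s2.png",cv2.resize(i[160:290,150:330],None,fx=4,fy=4))
E
```

```text
True
True
True
True
True
7.01 [-0.5  0.2  1. ] 92.1955718691038 0.0
7.62 [-0.3 -0.8  2.5] 59.89160420827774 44.97490704059601
8.22 [-0.5 -0.1 -5.4] 59.69404624357814 44.97407555580139
8.88 [ 0.1 -0.2 -6.8] 59.762386332584626 44.97435986995697
10.17 [-0.3  0.4 -5.7] 59.89583018837112 44.974225759506226
10.45 [-10.1  -2.9  23.4] 59.575807885082334 45.00383734703064
```

Run:
```python
from h import *
from cell import arm,optics,kinematics
P=lambda T:pq(T@BODY)
F=lambda:print(round(arm.current_time_s(),2),arm.current_contact_force().round(1),arm.current_finger_gap(),arm.current_grip_force())
arm.move_straight(P(cartpose(-22,9.6,.197))[0],None,30);F()
arm.grip(92);F()
for l in (.7,.75,.785,.82,.87): print(l,[kinematics.ik(*pq(cartpose(-22,9.6,.197)@T4(R.identity(),[dx,0,0])@tabgrasp(l-.197))) is not None for dx in (0,-40,-80)])
T=cartpose(-22,9.6,.197)@BODY; T=T4(R.identity(),[0,0,110])@T
arm.move_straight(T[:3,3],None,150);F()
i=optics.grab_frame("side")["image"][:,:,::-1];cv2.imwrite("pics/s2.png",cv2.resize(i[160:290,150:330],None,fx=4,fy=4))
```

```text
10.77 [-0.8 -0.6 -5. ] 59.5917738573286 44.983851313591
11.48 [ 0.4  0.1 -0.1] 91.42438013279045 0.0
0.7 [True, True, False]
0.75 [True, True, False]
0.785 [True, True, False]
0.82 [True, False, False]
0.87 [True, False, False]
12.37 [ 0.1 -0.5 -0.5] 91.9888274791853 0.0
```

View pics/s2.png

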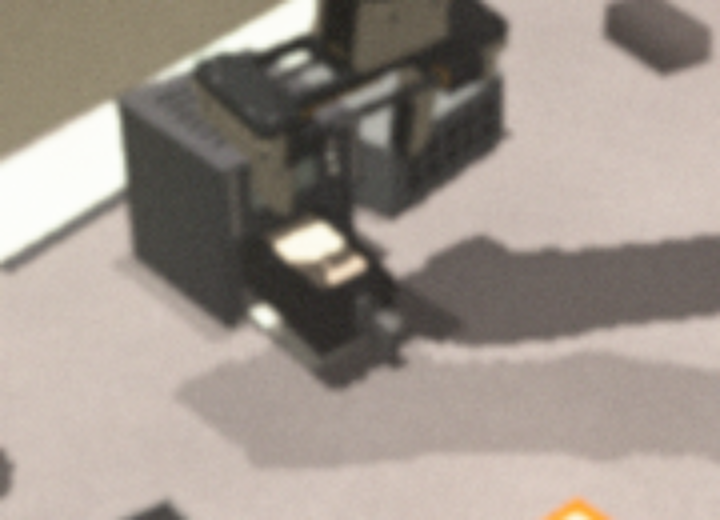

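Run:
```python
from h import *
from cell import arm,optics,kinematics
import pickle
c=cartpose(-22,9.6,.197)
for l in (.6,.7,.785,.82,.87):
    print(l,[kinematics.ik(*pq(c@tabgrasp(l-.197)@T4(R.identity(),[0,0,-d]))) is not None for d in (0,30,50,70,100)],
     [kinematics.ik(*pq(cartpose(x,4,0)@tabgrasp(l-.197))) is not None for x in (0,20,47)])
arm.grip(60)
T=c@tabgrasp(.75-.197)@T4(R.identity(),[0,0,-60])
try: arm.goto(*pq(T))
except arm.PlanningError as e: print(e)
pos,o=arm.current_eef_pos(),arm.current_tcp_rot();f=optics.grab_frame("wrist");pickle.dump(wcam(f,pos,o),open("w2.pkl","wb"))
t=optics.grab_frame("top");pickle.dump((t["world_to_cam"],t["camera_matrix"],t["dist"]),open("top.pkl","wb"))
print(pos,pq(T)[0],arm.current_time_s(),arm.current_contact_force())
a=cv2.rotate(f["image"][:,:,::-1],cv2.ROTATE_180);cv2.imwrite("pics/w2.png",a)
b=t["image"][108:258,215:315,::-1]
cv2.imwrite("pics/w2v.png",np.hstack([cv2.resize(a,(400,300)),cv2.resize(b,(400,600),interpolation=cv2.INTER_CUBIC)[200:500]]))
```

```text
0.6 [True, True, True, True, True] [True, True, True]
0.7 [True, True, True, True, True] [True, True, True]
0.785 [True, True, True, True, False] [True, True, True]
0.82 [True, True, True, True, False] [True, True, True]
0.87 [True, True, False, False, False] [True, True, True]
[526.07023694  91.06313171  58.48111345] [525.5519091   91.18758118  58.25998648] 14.7 [-0.3015941   0.7663093   0.75022785]
```

View pics/w2v.png

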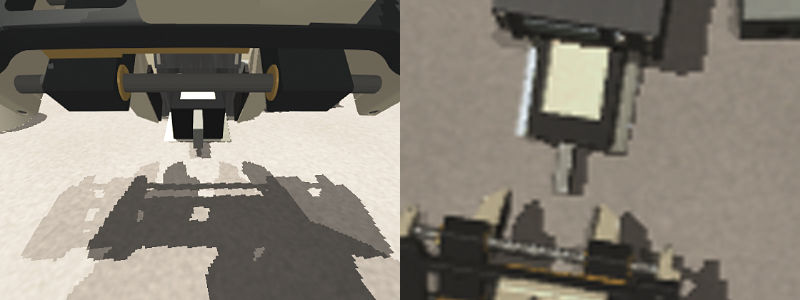

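The wrist view shows the tab centred between the open fingers at about (200,145) in the left panel. In the top panel the cartridge is on the ramp with its tab end at (568,192) and rear top corners near (527,137),(612,152). I'll compare these with the prediction.

Run:
```python
from h import *
import pickle
cam=pickle.load(open("top.pkl","rb"))
pts=[(-45,30,44,1),(-45,-30,44,1),(-80,0,42,1)]
for x in (-22,-26,-30):
    T=cartpose(x,9.6+(x+22)*.2,.197)
    p=proj((T@np.array(pts).T).T[:,:3],*cam); print(x,((p+.4-[215,108])*4-[-400,200]).round(0).tolist())
```

```text
-22 [[525.0, 134.0], [610.0, 148.0], [560.0, 190.0]]
-26 [[525.0, 140.0], [609.0, 154.0], [560.0, 196.0]]
-30 [[524.0, 146.0], [608.0, 159.0], [559.0, 202.0]]
```

```bash
cat >> h.py <<'E'
REL=tabgrasp(.623)
from cell import arm,optics,kinematics
ex=np.array([np.cos(B[2]),np.sin(B[2]),0])
def F(tag=""):
    f=arm.current_contact_force();g=np.linalg.inv(topose(*B))@arm_T()@np.linalg.inv(REL)
    print(tag,round(arm.current_time_s(),2),"fx %.1f fy %.1f fz %.1f"%(f@ex,f@[-ex[1],ex[0],0],f[2]),"My %.2f"%(arm.current_ft_torque()@[-ex[1],ex[0],0]),"cart",g[:3,3].round(1),"pitch %.3f"%-np.arctan2(-g[2,0],g[0,0]),"gap %.1f"%arm.current_finger_gap())
    return f@ex
def arm_T(): return T4(R.from_quat(arm.current_tcp_rot()),arm.current_eef_pos())
def go(x,z,p,v=40,y=0): arm.move_straight(*pq(cartpose(x,z,p,y)@REL),v)
E
sed -i 's/-np.arctan2(-g\[2,0\]/np.arctan2(g[2,0]/' h.py
python3 - <<'E'
from h import *
c=cartpose(-23,9.4,.197)
arm.move_straight(*pq(c@REL@T4(R.identity(),[0,0,-60])),100)
arm.move_straight(pq(c@REL)[0],None,80);F("at")
arm.grip(5,15);F("g");arm.grip(5,60);F("g60")
f0=F()
go(-15,12,.197);F()
go(-8,13.4,.197);F()
i=optics.grab_frame("side")["image"][:,:,::-1];cv2.imwrite("pics/s3.png",cv2.resize(i[160:290,150:330],None,fx=4,fy=4))
E
```

```text
at 15.9 fx 0.4 fy -0.5 fz 0.1 My 0.71 cart [-23.3   0.    9.5] pitch 0.197 gap 60.4
g 16.73 fx 0.4 fy 0.2 fz -1.0 My 0.72 cart [-23.   -0.    9.4] pitch 0.197 gap 10.2
g60 16.95 fx 0.3 fy 0.8 fz -0.3 My 0.74 cart [-23.    0.    9.4] pitch 0.197 gap 9.6
 16.95 fx 0.3 fy 0.8 fz -0.3 My 0.74 cart [-23.    0.    9.4] pitch 0.197 gap 9.6
 17.31 fx 0.6 fy 1.0 fz -5.9 My 1.85 cart [-15.4  -0.3  11.3] pitch 0.196 gap 9.8
 17.63 fx -0.6 fy 0.1 fz -5.8 My 2.07 cart [-8.  -0.4 13.1] pitch 0.196 gap 9.8
```

Run:
```python
from h import *
n=8
for i in range(1,n+1):
    x=-8+38*i/n;p=.197*(1-i/n); go(x,14+(x+2.5)*np.tan(p)+.7,p,30)
    if i%2==0 and abs(F())>15: raise SystemExit("force")
go(43,14.7,0,30);F("43")
f=optics.grab_frame("side")["image"][:,:,::-1];t=optics.grab_frame("top")["image"][:,:,::-1]
cv2.imwrite("pics/s4.png",np.hstack([cv2.resize(f[170:270,170:270],(400,400)),cv2.resize(t[108:208,215:315],(400,400),interpolation=cv2.INTER_CUBIC)]))
```

```text
18.35 fx -0.6 fy -0.4 fz -5.6 My 1.97 cart [ 1.6 -0.3 15.5] pitch 0.149 gap 9.6
 19.0 fx 0.3 fy -0.2 fz -6.3 My 1.90 cart [11.1 -0.3 16.1] pitch 0.099 gap 9.6
 19.65 fx -0.3 fy -1.2 fz -6.4 My 1.79 cart [20.6 -0.3 15.9] pitch 0.050 gap 9.8
 20.3 fx 0.1 fy -0.3 fz -5.3 My 1.67 cart [30.  -0.3 14.7] pitch 0.001 gap 9.6
43 20.88 fx -0.4 fy 1.0 fz -5.4 My 1.72 cart [42.9 -0.1 14.6] pitch -0.000 gap 9.5
```

View pics/s4.png

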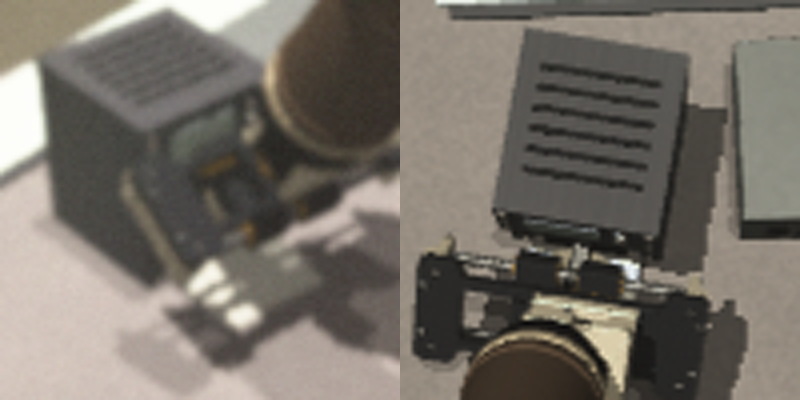

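The view shows the gripper at the bay mouth, clear of the visor, with the cartridge inside and no contact force. Next, feel for the back stop.

Run:
```python
from h import *
x=45.5;go(x,14.7,0,20);arm.wait(.15);b=F()
while x<52:
    x+=.5;go(x,14.7,0,10);arm.wait(.1);f=F()
    if f<-5:break
print("stop at",x)
```

```text
21.41 fx -0.1 fy -0.9 fz -6.0 My 1.66 cart [45.4 -0.  14.7] pitch -0.000 gap 9.7
 21.76 fx 0.3 fy -0.3 fz -6.7 My 1.73 cart [46.   0.  14.7] pitch 0.000 gap 9.6
 22.11 fx -0.0 fy -0.3 fz -5.6 My 1.72 cart [46.5 -0.  14.7] pitch 0.000 gap 9.5
 22.46 fx -0.5 fy 0.1 fz -6.3 My 1.69 cart [47.   0.  14.7] pitch -0.000 gap 9.8
 22.81 fx -0.5 fy -0.2 fz -6.6 My 1.71 cart [47.5 -0.  14.7] pitch 0.000 gap 9.4
 23.16 fx 0.4 fy 0.3 fz -6.5 My 1.76 cart [48.  -0.  14.7] pitch -0.000 gap 9.5
 23.51 fx 0.3 fy -0.3 fz -6.5 My 1.71 cart [48.5  0.  14.7] pitch -0.000 gap 9.8
 23.86 fx 0.1 fy -0.2 fz -6.4 My 1.71 cart [49.   0.  14.7] pitch -0.000 gap 9.6
 24.21 fx -4.0 fy -0.3 fz -5.0 My 2.06 cart [49.1  0.1 14.5] pitch -0.001 gap 9.5
 24.56 fx -5.7 fy 0.7 fz -3.2 My 2.29 cart [49.1  0.3 14.3] pitch -0.001 gap 9.4
stop at 50.0
```

Run:
```python
from h import *
go(47.6,14.5,0,20);F()
for z in (12,10,8,6,5,4.3,3.8):
    go(47.6,z,0,15);arm.wait(.05);F(z)
    if arm.current_contact_force()[2]>4: break
arm.wait(.4)
```

```text
24.82 fx -0.1 fy 0.1 fz -5.7 My 1.67 cart [48.  -0.1 14.7] pitch 0.001 gap 9.7
12 25.19 fx 0.2 fy 0.0 fz -6.5 My 1.74 cart [47.6 -0.  11.9] pitch -0.000 gap 9.0
10 25.52 fx -0.6 fy -0.4 fz -6.2 My 1.70 cart [47.5  0.   9.9] pitch -0.000 gap 9.8
8 25.86 fx 0.4 fy 0.3 fz -7.0 My 1.66 cart [47.5 -0.   7.9] pitch -0.000 gap 9.8
6 26.19 fx -0.2 fy -0.1 fz -5.5 My 1.72 cart [47.6 -0.   5.9] pitch -0.000 gap 9.5
5 26.49 fx 0.2 fy 0.6 fz -6.5 My 1.75 cart [47.6 -0.   5. ] pitch -0.000 gap 9.5
4.3 26.79 fx -1.1 fy -0.4 fz -3.7 My 1.33 cart [47.7  0.1  4.5] pitch 0.000 gap 9.6
3.8 27.09 fx -6.7 fy -1.3 fz 3.3 My 1.12 cart [47.7  0.1  4.4] pitch 0.001 gap 9.7
```

Run:
```python
from h import *
go(47.6,4.4,0,15);F();arm.grip(25);arm.wait(.5);F("rel")
arm.grip(5,15);arm.grip(5,50);arm.wait(.2);f0=F("regrip")
x=47.6
for i in range(24):
    x-=.4;go(x,4.4,0,10);arm.wait(.05);f=F()
    if f>10: break
for i in range(8):
    arm.wait(.1);f=F("hold")
    if f<10.5: x-=.15
    elif f>14: x+=.15
    else: continue
    go(x,4.4,0,10)
```

```text
27.74 fx -1.0 fy 0.7 fz -2.6 My 1.18 cart [47.7  0.1  4.4] pitch 0.000 gap 9.2
rel 28.75 fx 0.4 fy -0.4 fz -1.0 My 0.56 cart [47.6  0.   4.4] pitch 0.000 gap 24.7
regrip 29.57 fx 0.6 fy 0.3 fz 0.2 My 0.54 cart [47.6  0.   4.4] pitch 0.000 gap 9.7
 29.87 fx 2.5 fy 0.8 fz -2.7 My 0.46 cart [47.3  0.   4.4] pitch 0.000 gap 9.9
 30.17 fx 3.2 fy 0.1 fz -2.6 My 0.42 cart [46.9 -0.1  4.4] pitch 0.000 gap 9.9
 30.47 fx 2.3 fy 0.5 fz -2.5 My 0.42 cart [46.4 -0.1  4.4] pitch 0.000 gap 9.6
 30.77 fx 2.5 fy -0.8 fz -1.9 My 0.42 cart [46.  -0.1  4.4] pitch -0.000 gap 9.8
 31.07 fx 2.7 fy -0.5 fz -1.2 My 0.46 cart [45.6 -0.1  4.4] pitch -0.000 gap 9.7
 31.37 fx 1.8 fy -0.5 fz -3.0 My 0.42 cart [45.2 -0.   4.4] pitch -0.000 gap 9.7
 31.67 fx 4.9 fy 0.4 fz -4.7 My 0.29 cart [45.2 -0.   4.4] pitch 0.000 gap 9.3
 31.97 fx 6.7 fy 1.0 fz -6.9 My 0.20 cart [45.2 -0.   4.5] pitch 0.001 gap 9.5
 32.27 fx 10.2 fy 2.0 fz -8.6 My 0.10 cart [45.1 -0.   4.6] pitch 0.001 gap 9.7
hold 32.37 fx 9.7 fy 1.5 fz -9.9 My 0.11 cart [45.1 -0.   4.6] pitch 0.001 gap 9.6
hold 32.72 fx 11.4 fy 1.9 fz -9.6 My 0.05 cart [45.1 -0.1  4.6] pitch 0.001 gap 9.7
hold 32.82 fx 11.8 fy 2.2 fz -9.4 My 0.02 cart [45.1 -0.   4.6] pitch 0.001 gap 9.5
hold 32.92 fx 11.9 fy 1.4 fz -9.9 My 0.09 cart [45.2 -0.   4.6] pitch 0.001 gap 9.8
hold 33.02 fx 10.7 fy 2.0 fz -10.9 My 0.04 cart [45.2 -0.   4.6] pitch 0.001 gap 9.4
hold 33.12 fx 11.4 fy 1.4 fz -10.0 My 0.04 cart [45.2 -0.   4.6] pitch 0.001 gap 9.7
hold 33.22 fx 10.7 fy 1.4 fz -9.9 My -0.02 cart [45.2 -0.1  4.6] pitch 0.001 gap 9.4
hold 33.32 fx 11.2 fy 2.5 fz -9.8 My -0.00 cart [45.2 -0.1  4.6] pitch 0.001 gap 9.6
```

Run:
```python
from h import *
go(46.8,4.4,0,10);arm.wait(.2);F();arm.grip(30);F()
T=cartpose(46.8,4.4,0)@REL
arm.move_straight(pq(T@T4(R.identity(),[0,0,-70]))[0],None,80);F()
arm.move_straight(arm.current_eef_pos()+[-40,0,60],None,120)
f=optics.grab_frame("side")["image"][:,:,::-1];t=optics.grab_frame("top")["image"][:,:,::-1]
w=cv2.rotate(optics.grab_frame("wrist")["image"][:,:,::-1],cv2.ROTATE_180)
cv2.imwrite("pics/s5.png",np.hstack([cv2.resize(f[170:270,170:270],(400,400)),cv2.resize(t[108:208,215:315],(400,400),interpolation=cv2.INTER_CUBIC)]))
```

```text
33.96 fx -6.1 fy -1.9 fz 6.0 My 0.78 cart [45.4  0.1  4.3] pitch -0.001 gap 9.9
 34.53 fx 1.1 fy -0.6 fz -0.1 My 0.59 cart [46.8  0.1  4.4] pitch -0.000 gap 29.9
 35.56 fx 0.9 fy -0.2 fz -0.1 My 0.59 cart [ 6.1 -0.2 61. ] pitch -0.000 gap 29.9
```

View pics/s5.png

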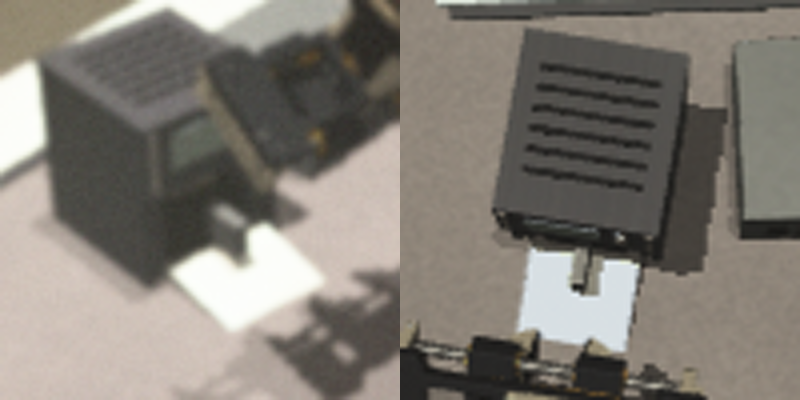

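The tab sticks straight out over the ramp at (579,270) in the right panel, and the gripper is clear of it. The 11 N pull was stopped exactly where the lip should be, so the cartridge is seated. I'm handing the job in.

```bash
python3 -c "
from cell import job;print(job.close_job())"
```

```text
the job is handed in; nothing more can be done
None
```

The cartridge is seated flat behind the lip, held against a pull of about 11 N for roughly 0.9 s and then released; nothing else was touched as far as I could see, and the job is handed in with no verdict returned (I carried it by gripper onto the ramp and just clear of the lip rather than sliding it all the way).

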